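Fit the hand rest to its click post

ROBOT

A 6-joint arm with a two-finger parallel gripper is mounted at the origin on the work surface. World frame = base frame: x ahead of the robot, y to its left, z up, the work surface at z = 0. Lengths are in m, angles in rad, forces in N, time in s.
With the tool pointing down it reaches from about 0.425 to 0.95 m from the base axis. Payload 3.5 kg.
Tool frame: the origin (TCP) lies at the very end of the fingers, on their centre line; the grasp point (between the pads) lies 19 mm behind it (ctrl.grip_point_offset is the distance from the TCP to the grasp point, in m); z points along the fingers, y is the line along which they close (so a half turn about z gives the same grasp; the last joint's range is limited). The gripper opens to 85 mm and grips with 20 to 120 N. Pads are 22 mm wide; open, the fingers measure 114 mm over their backs; the gripper's body (76 mm by 85 mm) begins 54 mm behind the grasp point. The pads swing forward as they close: fully open they stand 13 mm farther back than shut.
Start: joints at [0.962, 0.286, 1.577, -0, 1.279, -0.15], TCP at [0.299, 0.605, 0.231] pointing down, gripper open.
Joint ranges: [-2.77, 2.77], [-0.9, 2.22], [0.21, 2.48], [-1.53, 4.67], [0.24, 2.81], [-2.84, 2.84]. Speed limits (rad/s): [2.79, 2.79, 3.14, 3.14, 3.14, 3.14].

INTERFACE

Orientations are given as a unit quaternion [x, y, z, w].
In Python, from plant import ctrl gives the robot as it stands. The module is installed in compiled form; this text tells all that it offers.
- The arm moves only by the shell command python3 -m pendant 'ROWS' [OPENING] [FORCE]. ROWS is JSON, a list of rows, each an object of numbers: "dx", "dy", "dz": the shift along the tool's x, y, z in cm; "twist": the turn about the tool's z in degrees. A call has 1 to 10 rows; each row is the pose to reach, as a shift and turn from the pose commanded when the call began, along the tool's axes at that moment; what a row does not reach only later rows make up. A row lasts 1/8 s, in which the tool goes at most 62.5 mm and 10.7 degrees, less where a joint would pass 70% of its speed; a pose out of reach is approached as far as the arm can. A call with a gripper value outside its range is refused whole. OPENING is the opening in per cent of the stroke, from 0 (shut) to 100 (fully open), set as the call begins (- or left out, the last holds). The fingers move at their own pace and stop on an object; FORCE is the grip in N (left out, the last holds). Time passes only in rows, so rows that repeat a pose let the fingers close. It gives the time, the measured TCP pose, the force, the opening and the grip force at its end, in the units of the state.
- ctrl.get_state(): the state, without advancing time (a new reading comes with each control period).
- ctrl.read_camera(name): name is "scene" or "top" or "wrist"; returns a dict with "img" (400x640x3 uint8, red, green, blue), "depth" (400x640 float32, m along the optical axis (not along the pixel's ray), 0 where there is no reading), "camera_matrix" (3x3 intrinsics, pixels), "xyz" and "rotation" of the camera in the world; the wrist camera has in their place "tool_from_camera" (4x4, takes a point from camera to tool coordinates, whose origin is the TCP and whose axes are the flange's). Camera axes: x right, y up, looking along -z (the intrinsics and any distortion apply to the point x, -y, -z); pixel columns grow to the right and rows downward; lengths in m; the calibration is good to about 2 mm. The wrist camera is an equidistant fisheye: a pixel r from the principal point sees the ray r / f radians off the axis. A picture is of the moment at which its call begins: read the wrist's pose just before it.
- ctrl.sign_off(): hands the job in; it is judged then, once.
The state is a dict: "time": time; "qpos": joint angles; "dq": joint speeds; "joint_efforts": joint torques, N m; "eef_pos": TCP position; "tcp_rot": TCP orientation; "contact_force": force on the tool from outside, world axes, zero at the start; "wrist_torque": the same for the moment, N m; "opening": opening from 0.0 (shut) to 1.0 (fully open); "finger_force": force on a finger pad.
Only numpy, scipy, OpenCV 4.12 (cv2) and the standard library are available. Lean on these libraries where they do the work, as an engineer would, in place of code of your own. Each camera call takes 0.05 s, during which the arm holds its last target. There are 200 camera calls.

TASK

Take the wooden hand-rest block out of its rack and stand it on the cork mat to change your grip. Then slide it over the post of the click bracket with its ends facing the two blue cheeks, press it right down as far as it goes, and leave it caught in the low position: the catch works like a pen button and you cannot see which way it stands, so feel whether the block stays down and press again if it springs up. Let go of it and leave the jar and the cup where they are.

Things in the scene. Friction and masses are not known exactly. Their poses are not given: they have to be found in the camera images.
- rest_center (a point): centre of the loose hand-rest block: brown wood, orange top, white band; 56 mm long (its x), 32 mm wide (its y), 60 mm high (its z, up), 0.15 to 0.3 kg. In its underside, on the middle axis, a blind round bore 22.5 mm wide, 22 mm deep, mouth chamfered. It starts upright in the rack and is never turned over.
- rack: fixed plywood rack, origin: centre of its underside. The block stands on its 8 mm thick floor (80 mm along x, 84 along y), its x along the rack's x within 0.06 rad. Two boards (56 mm long along x, tops 66 mm above the table) stand 9 mm from the block's broad sides, so here it can be gripped only across its two open ends (along x, 56 mm).
- mat: fixed cork mat, 130 mm square, 4 mm thick, flat on the table; origin: centre of its underside. The place to stand the block for changing grip.
- socket (a point): point of the fixed click bracket: on the post's axis, at the top face of its dark steel base plate (112 mm along x, 80 mm along y, 12 mm thick, on the table). From it rises an upright steel post, 20 mm diameter, chamfered to 15 mm at the top: a push-push catch. Post top above this point: 43 mm sprung up, 31 mm caught down, 24 mm pressed fully. It starts in either state.
- cheek_top (a point): on the bracket: middle of the top of its +x blue cheek, 38 mm from the post axis, 66 mm above the plate; its twin stands at -x. Each is 8 mm thick, 30 mm wide along y, inner face 34 mm from the axis. The block goes between them, its x along the bracket's x (either way round), 6 mm gap at each end; here it is gripped across its broad sides (along y, 32 mm).
- low_mark (a point): on the bracket's post axis, 39 mm above the plate: here is the block's centre when it sits on the post (bore end on post top) caught down: the goal. 12 mm higher if the post is up, 7 mm lower pressed fully. Pressing to the hard stop (or 1 mm short) and letting go swaps up and caught; a light touch moves it less and changes nothing. About 7 N at the top, 10 N at the bottom, 3 N more if quick.
- jar_mid (a point): bystander: blue glaze jar, 56 mm diameter, 85 mm tall, point half-way up
- pot_mid (a point): bystander: white ceramic cup, 72 mm diameter, 75 mm tall, point half-way up
Things that resemble listed ones, but are neither listed nor needed, are in the scene too. Several things look just like the mat: the one meant starts farthest to the robot's left.

How it is judged:
By the outcome, as a careful person would: the job done as asked, in the order asked, and still so for the second after the job is handed in, with the robot touching nothing.
It also fails if it takes over 72 s, if anything falls off the work surface, if the arm or the gripper's body presses on something with over 40 N, if the wrist force passes 120 N, or if a joint passes its speed limit or range.

## Working session

There is one attempt and no reset: what is moved stays moved. The work goes in short steps, Python scripts to look and compute and a shell command to move; the robot and the scene stay as the last step left them, time stands still between calls to the robot, and variables do not carry over. Pictures are saved under pics/ and viewed, at most 10 in all, crops included, and the job is handed in when it is done.

```bash
mkdir -p pics; cat > h.py <<'E'
import numpy as np, cv2
from plant import ctrl
def cloud(c):
    # world points per pixel (static cameras)
    K=np.array(c["camera_matrix"]);d=c["depth"];v,u=np.mgrid[:d.shape[0],:d.shape[1]]
    p=np.stack([(u-K[0,2])/K[0,0]*d,-(v-K[1,2])/K[1,1]*d,-d],-1)
    return p@np.array(c["rotation"]).T+np.array(c["xyz"])
def save(n,im): cv2.imwrite("pics/"+n+".png",im[...,::-1])
E
python3 - <<'E'
from h import *
s=ctrl.get_state(); print({k:np.round(v,3).tolist() for k,v in s.items()}, ctrl.grip_point_offset)
for n in("top","scene"):
    c=ctrl.read_camera(n); save(n,c["img"]); np.save(n+".npy",c,allow_pickle=True)
    print(n,np.round(c["xyz"],3),np.round(c["rotation"],3).tolist(),c["camera_matrix"],[k for k in c],np.mean(c["depth"]>0))
E
```

```text
{'time': 0.0, 'qpos': [0.962, 0.287, 1.578, 0.0, 1.279, -0.15], 'dq': [0.001, -0.002, 0.001, 0.001, 0.001, -0.001], 'joint_efforts': [0.0, -40.597, -29.263, -0.0, 0.006, 0.0], 'eef_pos': [0.299, 0.605, 0.23], 'tcp_rot': [0.227, 0.974, -0.001, -0.0], 'contact_force': [0.118, -0.698, -0.476], 'wrist_torque': [-0.008, 0.001, 0.016], 'finger_force': 0.0, 'opening': 0.999} 0.0187
top [0.431 0.014 0.757] [-0.067, 0.079, 0.753, -0.65] [[383.91453422   0.         317.87153079]
 [  0.         383.91453422 198.52107983]
 [  0.           0.           1.        ]] ['img', 'depth', 'camera_matrix', 'xyz', 'rotation'] 0.9959453125
scene [ 0.958 -0.005  0.704] [0.202, 0.199, 0.667, 0.689] [[387.56043998   0.         320.26680808]
 [  0.         387.56043998 204.03255051]
 [  0.           0.           1.        ]] ['img', 'depth', 'camera_matrix', 'xyz', 'rotation'] 0.99581640625
```

```bash
sed -i 's/np.array(c\["rotation"\]).T/R.from_quat(c["rotation"]).as_matrix().T/; 1a from scipy.spatial.transform import Rotation as R' h.py
```

```text
(no output)
```

View pics/top.png

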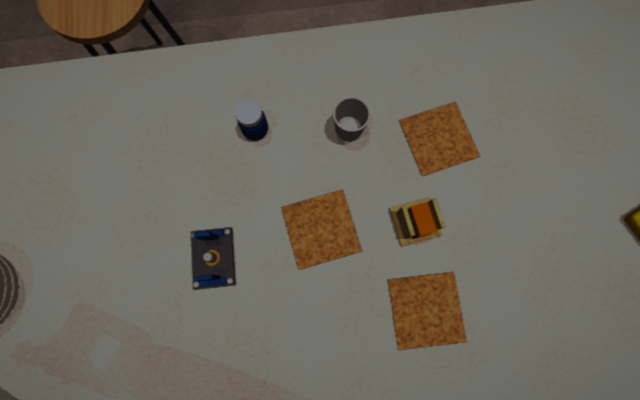

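View pics/scene.png

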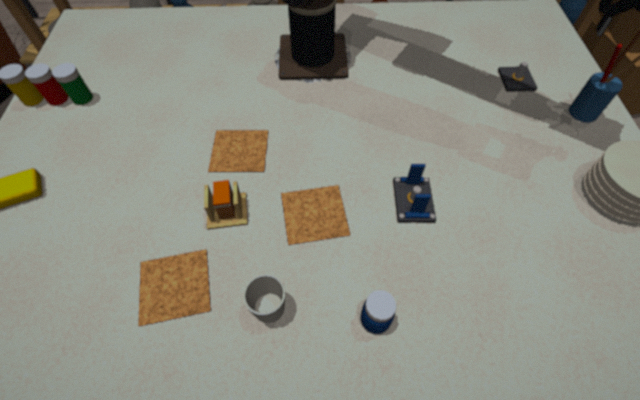

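The top view shows the rack with the orange block at (418,221), mats at (439,137), (321,228) and (426,310), the bracket at (213,258), the jar at (251,120) and the cup at (350,120). The scene view shows the same layout from the front, plus a decoy plate at (517,77).

```bash
cat > m.py <<'E'
from h import *
for n in("top","scene"):
    c=np.load(n+".npy",allow_pickle=True).item(); P=cloud(c); hsv=cv2.cvtColor(c["img"],cv2.COLOR_RGB2HSV)
    H,S,V=[hsv[...,i].astype(int) for i in range(3)]; z=P[...,2]
    print(n,"table z",np.round(np.median(z[150:300,150:450]),4))
    def rep(l,m,a=60):
        k,L,st,ce=cv2.connectedComponentsWithStats(m.astype(np.uint8))
        for i in range(1,k):
            if st[i,4]<a: continue
            q=P[L==i]; r=cv2.minAreaRect((q[:,:2]*1000).astype(np.float32))
            print(l,np.round(ce[i]),st[i,4],"mean",np.round(q.mean(0),3),"rect",np.round(r[0],1),np.round(r[1],1),round(r[2],1),"z",np.round(np.percentile(z[L==i],[5,95]),3))
    near=(np.abs(P[...,0]-.6)<.5)&(np.abs(P[...,1])<.5)
    rep("cork",(H>5)&(H<22)&(S>110)&(z>.001)&(z<.008)&near,800)
    rep("orange",(H<14)&(S>180)&(z>.05)&(z<.09)&near,50)
    rep("tall",(z>.05)&near&(z<.1),40)
    rep("plate",(V<90)&(S<120)&(z>.006)&(z<.018)&near,100)
E
python3 m.py
```

```text
top table z 0.0007
cork [439. 138.] 3590 mean [ 0.678 -0.277  0.005] rect [ 679.6 -277.8] [129.1 129.6] 10.5 z [0.002 0.007]
cork [321. 229.] 4178 mean [ 0.527 -0.008  0.004] rect [527.9  -7.8] [128.8 128.6] 8.0 z [0.002 0.006]
cork [426. 311.] 4753 mean [ 0.345 -0.182  0.004] rect [ 346.  -182.4] [129.3 129.1] 88.2 z [0.002 0.006]
orange [421. 215.] 301 mean [ 0.517 -0.19   0.068] rect [ 509.9 -192.7] [53.2 32.5] 7.1 z [0.065 0.07 ]
tall [351. 113.] 574 mean [ 0.732 -0.097  0.067] rect [727.6 -95. ] [68.6 69.6] 80.1 z [0.052 0.076]
tall [249. 116.] 760 mean [0.75  0.097 0.078] rect [753.9  97. ] [52.  51.6] 77.2 z [0.054 0.087]
tall [437. 213.] 219 mean [ 0.518 -0.221  0.063] rect [ 518.2 -222. ] [55.7  8.8] 6.8 z [0.052 0.068]
tall [422. 219.] 631 mean [ 0.51  -0.19   0.067] rect [ 510.8 -192.4] [56.3 33.6] 7.1 z [0.058 0.07 ]
tall [407. 221.] 198 mean [ 0.511 -0.163  0.064] rect [ 511.6 -164.4] [55.8  8.7] 7.4 z [0.053 0.068]
tall [203. 235.] 118 mean [0.538 0.204 0.072] rect [539.6 205.4] [29.   8.3] 89.3 z [0.053 0.079]
tall [204. 277.] 105 mean [0.463 0.207 0.074] rect [463.8 2
[... 576 characters left out ...]
l [222. 194.] 489 mean [ 0.515 -0.192  0.065] rect [ 510.8 -193.5] [58.1 32.8] 7.0 z [0.054 0.069]
tall [236. 195.] 131 mean [ 0.515 -0.165  0.063] rect [ 512.4 -165.7] [56.1  8.3] 6.8 z [0.053 0.067]
tall [207. 198.] 152 mean [ 0.522 -0.222  0.063] rect [ 518.6 -223. ] [56.1  8.4] 7.1 z [0.054 0.067]
tall [422. 199.] 172 mean [0.541 0.204 0.068] rect [539.2 204.8] [29.4 11.1] 86.1 z [0.052 0.078]
tall [263. 294.] 665 mean [ 0.724 -0.098  0.067] rect [728.2 -96.5] [70.7 69.9] 40.9 z [0.053 0.075]
tall [380. 309.] 975 mean [0.76  0.095 0.078] rect [757.   95.9] [52.1 51.7] 17.1 z [0.055 0.086]
plate [411. 200.] 855 mean [0.507 0.199 0.011] rect [503.  205.5] [ 78.5 111.1] 87.3 z [0.008 0.014]
```

```bash
cat >> h.py <<'E'
def go(x,y,z,yaw=None):
    "print the row for TCP target (world) with tool y at yaw deg (mod 180)"
    s=ctrl.get_state(); M=R.from_quat(s["tcp_rot"]).as_matrix()
    d=M.T@(np.array([x,y,z])-s["eef_pos"])*100
    y0=np.degrees(np.arctan2(M[1,1],M[0,1])); t=0 if yaw is None else (y0-yaw+90)%180-90
    print("row",np.round(d,2),"twist",round(t,1),"yaw now",round(y0,2),"pos",np.round(s["eef_pos"],4),"F",np.round(s["contact_force"],1),"t",s["time"],"q6",s["qpos"][5])
E
python3 -c "
from h import *
go(.45,.2,.25,7.1)"
```

```text
row [-31.5  -29.58  -1.94] twist 56.6 yaw now 63.71 pos [0.2986 0.6047 0.2301] F [-0.4  0.3 -0.2] t 0.1 q6 -0.1500066492963774
```

```bash
python3 -m pendant '[{"dx":-31.5,"dy":-29.6,"dz":-2,"twist":56.6},{"dx":-31.5,"dy":-29.6,"dz":-2,"twist":56.6},{"dx":-31.5,"dy":-29.6,"dz":-2,"twist":56.6},{"dx":-31.5,"dy":-29.6,"dz":-2,"twist":56.6},{"dx":-31.5,"dy":-29.6,"dz":-2,"twist":56.6},{"dx":-31.5,"dy":-29.6,"dz":-2,"twist":56.6},{"dx":-31.5,"dy":-29.6,"dz":-2,"twist":56.6},{"dx":-31.5,"dy":-29.6,"dz":-2,"twist":56.6},{"dx":-31.5,"dy":-29.6,"dz":-2,"twist":56.6}]' 100 60
python3 - <<'E'
from h import *
s=ctrl.get_state();c=ctrl.read_camera("wrist");c["s"]=s;save("w1",c["img"]);np.save("w1.npy",c,allow_pickle=True)
print(c["camera_matrix"],np.round(c["tool_from_camera"],3).tolist())
go(.511,-.1925,.19,7.1)
E
```

```text
time: 1.23
eef_pos: [0.4499, 0.2003, 0.2509]
tcp_rot: [0.662, 0.749, -0.0, -0.0]
contact_force: [0.2, 0.6, -0.4]
opening: 1.002
finger_force: 0.0
[[309.70691629   0.         320.18274828]
 [  0.         309.70691629 201.39914947]
 [  0.           0.           1.        ]] [[-0.001, 0.965, 0.263, 0.066], [1.0, 0.001, 0.0, 0.001], [-0.0, 0.263, -0.965, -0.142], [0.0, 0.0, 0.0, 1.0]]
row [-39.81   1.18   6.08] twist 0.1 yaw now 7.16 pos [0.4497 0.201  0.2509] F [-0.2 -0.8 -0.1] t 1.275 q6 0.08866143519879992
```

View pics/w1.png

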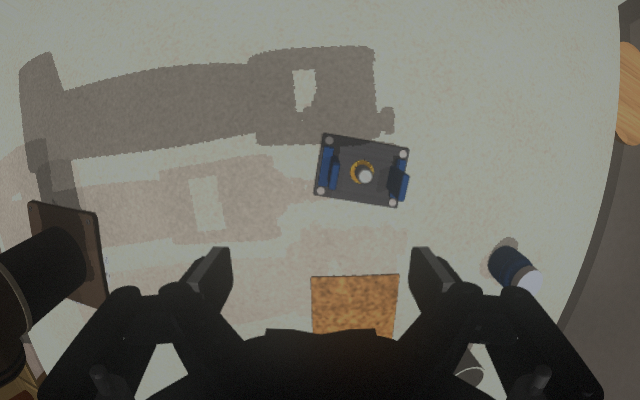

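The wrist view shows the bracket at (362,171), with the post top at (365,176). Next: measure the bracket in this image and move above the rack.

```bash
cat >> h.py <<'E'
def wcloud(c,s):
    K=c["camera_matrix"];d=c["depth"];v,u=np.mgrid[:400,:640].astype(float)
    a,b=(u-K[0,2])/K[0,0],(v-K[1,2])/K[1,1]; r=np.hypot(a,b)+1e-9; k=np.tan(np.minimum(r,1.5))/r
    p=np.stack([a*k*d,-b*k*d,-d],-1); T=np.array(c["tool_from_camera"])
    p=p@T[:3,:3].T+T[:3,3]
    return p@R.from_quat(s["tcp_rot"]).as_matrix().T+s["eef_pos"]
def comps(P,m,a=60):
    k,L,st,ce=cv2.connectedComponentsWithStats(m.astype(np.uint8))
    for i in range(1,k):
        if st[i,4]>=a:
            q=P[L==i]; r=cv2.minAreaRect((q[:,:2]*1000).astype(np.float32))
            print(np.round(ce[i]),st[i,4],"mean",np.round(q.mean(0),4),"rect",np.round(r[0],1),np.round(r[1],1),round(r[2],1),"z",np.round(np.percentile(q[:,2],[5,50,95]),4))
E
python3 - <<'E'
from h import *
c=np.load("w1.npy",allow_pickle=True).item(); P=wcloud(c,c["s"]); z=P[...,2]
print("table",np.median(z[50:250,430:480]))
near=np.hypot(P[...,0]-.502,P[...,1]-.206)<.08
V=c["img"].max(-1)
print("plate");comps(P,near&(z>.007)&(z<.017),100)
print("post");comps(P,near&(z>.035)&(np.hypot(P[...,0]-.502,P[...,1]-.206)<.025)&(z<.07),20)
print("cheek");comps(P,near&(z>.074)&(z<.083),15)
c=np.load("top.npy",allow_pickle=True).item();P=cloud(c);z=P[...,2]
print("top post");comps(P,(np.hypot(P[...,0]-.502,P[...,1]-.206)<.025)&(z>.035)&(z<.07),10)
E
python3 -m pendant '[{"dx":-39.8,"dy":1.2,"dz":6},{"dx":-39.8,"dy":1.2,"dz":6},{"dx":-39.8,"dy":1.2,"dz":6},{"dx":-39.8,"dy":1.2,"dz":6},{"dx":-39.8,"dy":1.2,"dz":6},{"dx":-39.8,"dy":1.2,"dz":6},{"dx":-39.8,"dy":1.2,"dz":6},{"dx":-39.8,"dy":1.2,"dz":6},{"dx":-39.8,"dy":1.2,"dz":6}]'
python3 - <<'E'
from h import *
s=ctrl.get_state();c=ctrl.read_camera("wrist");P=wcloud(c,s);z=P[...,2];save("w2",c["img"])
hs=cv2.cvtColor(c["img"],cv2.COLOR_RGB2HSV)
print("block");comps(P,(hs[...,0]<16)&(hs[...,1]>150)&(z>.06)&(z<.075)&(np.hypot(P[...,0]-.511,P[...,1]+.19)<.06),60)
go(.511,-.1925,.02,7.1)
E
```

```text
table -0.0008348202785037895
plate
[361. 169.] 3950 mean [0.5009 0.2103 0.0114] rect [501.6 208. ] [ 81. 113.] 87.5 z [0.0098 0.0112 0.0137]
post
[364. 175.] 231 mean [0.501  0.2089 0.0426] rect [501.8 208.5] [19.9 18.5] 6.7 z [0.0387 0.0433 0.0447]
cheek
[334. 176.] 213 mean [0.4636 0.2097 0.0768] rect [463.6 209.7] [29.4  8.5] 89.5 z [0.075  0.0769 0.0782]
[403. 188.] 197 mean [0.5388 0.2061 0.0767] rect [539.  206.3] [29.2  8.3] 87.8 z [0.0747 0.0768 0.0782]
top post
[208. 257.] 96 mean [0.5014 0.2066 0.0431] rect [501.1 207.8] [19.  18.1] 81.8 z [0.0374 0.0437 0.0467]
block
row [-39.85   1.17  23.08] twist 0.1 yaw now 7.21 pos [0.4496 0.2013 0.2509] F [0.2 0.1 0.2] t 1.325 q6 0.08855939997294139$[0]: bad value
```

The post is at about (0.5015, 0.208). Its top is at 43 mm, so the catch is probably down now.

```bash
python3 -m pendant '[{"dx":-20,"dy":0.6,"dz":3,"twist":0},{"dx":-20,"dy":0.6,"dz":3,"twist":0},{"dx":-20,"dy":0.6,"dz":3,"twist":0},{"dx":-39.8,"dy":1.2,"dz":6,"twist":0},{"dx":-39.8,"dy":1.2,"dz":6,"twist":0},{"dx":-39.8,"dy":1.2,"dz":6,"twist":0},{"dx":-39.8,"dy":1.2,"dz":6,"twist":0},{"dx":-39.8,"dy":1.2,"dz":6,"twist":0},{"dx":-39.8,"dy":1.2,"dz":6,"twist":0}]'
cat > blk.py <<'E'
from h import *
import sys
x,y,n=float(sys.argv[1]),float(sys.argv[2]),sys.argv[3]
s=ctrl.get_state();c=ctrl.read_camera("wrist");P=wcloud(c,s);z=P[...,2];save(n,c["img"])
hs=cv2.cvtColor(c["img"],cv2.COLOR_RGB2HSV)
comps(P,(hs[...,0]<16)&(hs[...,1]>150)&(z>.05)&(z<.095)&(np.hypot(P[...,0]-x,P[...,1]-y)<.06),60)
E
python3 blk.py .511 -.1925 w2; python3 -c "
from h import *
go(.511,-.1925,.02,7.1)"
```

```text
time: 2.45
eef_pos: [0.5117, -0.1914, 0.1911]
tcp_rot: [0.661, 0.75, 0.0, -0.0]
contact_force: [-0.1, -1.1, -0.9]
opening: 0.999
finger_force: 0.0
[319. 195.] 2253 mean [ 0.5112 -0.1923  0.0671] rect [ 511.3 -192.7] [56.1 32.5] 6.8 z [0.0659 0.0671 0.0682]
row [-0.12 -0.08 17.13] twist 0.2 yaw now 7.25 pos [ 0.5117 -0.1913  0.1913] F [ 0.4  0.2 -0.3] t 2.5 q6 -0.6704033449018287
```

```bash
python3 -m pendant '[{"dx":-0.1,"dy":-0.1,"dz":6,"twist":0.3},{"dx":-0.1,"dy":-0.1,"dz":12,"twist":0.3},{"dx":-0.1,"dy":-0.1,"dz":15,"twist":0.3},{"dx":-0.1,"dy":-0.1,"dz":17,"twist":0.3},{"dx":-0.1,"dy":-0.1,"dz":17,"twist":0.3}]'
python3 -m pendant '[{"dx":0,"dy":0,"dz":0,"twist":0},{"dx":0,"dy":0,"dz":0,"twist":0},{"dx":0,"dy":0,"dz":0,"twist":0},{"dx":0,"dy":0,"dz":0,"twist":0},{"dx":0,"dy":0,"dz":0,"twist":0},{"dx":0,"dy":0,"dz":0,"twist":0}]' 0 60
```

```text
time: 3.12
eef_pos: [0.5095, -0.192, 0.0199]
tcp_rot: [0.663, 0.749, -0.0, -0.002]
contact_force: [0.5, -0.8, 0.4]
opening: 0.999
finger_force: 0.0
time: 3.88
eef_pos: [0.5119, -0.1948, 0.0232]
tcp_rot: [0.664, 0.748, 0.0, 0.001]
contact_force: [0.1, 1.5, 5.9]
opening: 0.654
finger_force: 64.6
```

```bash
python3 -m pendant '[{"dx":0,"dy":0,"dz":-2,"twist":0},{"dx":0,"dy":0,"dz":-5,"twist":0},{"dx":0,"dy":0,"dz":-10,"twist":0},{"dx":0,"dy":0,"dz":-11,"twist":0},{"dx":0,"dy":0,"dz":-11,"twist":0}]'
python3 blk.py .511 -.1925 w3; python3 -c "
from h import *
go(.528,-.008,.13,7.1); print(ctrl.get_state()['finger_force'])"
```

```text
time: 4.5
eef_pos: [0.5103, -0.1942, 0.1311]
tcp_rot: [0.664, 0.748, -0.0, 0.0]
contact_force: [-0.2, 0.3, -2.1]
opening: 0.649
finger_force: 64.4
row [ 1.822e+01  4.040e+00 -1.000e-02] twist -0.3 yaw now 6.81 pos [ 0.5095 -0.1937  0.1297] F [ 0.   0.4 -2.6] t 4.55 q6 -0.6682215132557311
64.41292129922658
```

```bash
python3 -m pendant '[{"dx":5,"dy":1.1,"dz":0,"twist":0},{"dx":10,"dy":2.2,"dz":0,"twist":0},{"dx":15,"dy":3.4,"dz":0,"twist":0},{"dx":18.2,"dy":4,"dz":0,"twist":0},{"dx":18.2,"dy":4,"dz":4,"twist":0},{"dx":18.2,"dy":4,"dz":8,"twist":0},{"dx":18.2,"dy":4,"dz":10,"twist":0},{"dx":18.2,"dy":4,"dz":10,"twist":0},{"dx":18.2,"dy":4,"dz":10,"twist":0}]'
python3 -c "
from h import *
go(.528,-.008,.019,7.1)"
```

```text
time: 5.68
eef_pos: [0.5285, -0.0088, 0.031]
tcp_rot: [0.664, 0.748, -0.0, -0.0]
contact_force: [0.3, -0.3, -2.7]
opening: 0.653
finger_force: 64.3
row [ 0.09 -0.04  1.2 ] twist -0.3 yaw now 6.81 pos [ 0.5285 -0.0088  0.031 ] F [ 0.3 -0.3 -2.7] t 5.675 q6 -0.3275537124199063
```

```bash
python3 -m pendant '[{"dx":0,"dy":0,"dz":0.5,"twist":0},{"dx":0,"dy":0,"dz":0.9,"twist":0},{"dx":0,"dy":0,"dz":0.9,"twist":0}]'; python3 -m pendant '[{"dx":0,"dy":0,"dz":0.2,"twist":0},{"dx":0,"dy":0,"dz":0.2,"twist":0},{"dx":0,"dy":0,"dz":0.2,"twist":0}]'
```

```text
time: 6.05
eef_pos: [0.5285, -0.0088, 0.0222]
tcp_rot: [0.664, 0.748, -0.0, -0.0]
contact_force: [0.2, 0.6, -2.4]
opening: 0.648
finger_force: 64.3
time: 6.42
eef_pos: [0.5288, -0.0088, 0.0204]
tcp_rot: [0.664, 0.748, 0.0, 0.0]
contact_force: [0.3, -1.1, -2.2]
opening: 0.65
finger_force: 64.3
```

```bash
python3 -m pendant '[{"dx":0,"dy":0,"dz":0.15,"twist":0},{"dx":0,"dy":0,"dz":0.15,"twist":0},{"dx":0,"dy":0,"dz":0.15,"twist":0}]'; python3 -m pendant '[{"dx":0,"dy":0,"dz":0.1,"twist":0},{"dx":0,"dy":0,"dz":0.1,"twist":0}]'
```

```text
time: 6.8
eef_pos: [0.529, -0.0088, 0.0192]
tcp_rot: [0.664, 0.748, 0.0, 0.0]
contact_force: [-1.4, 0.4, 0.9]
opening: 0.648
finger_force: 64.4
time: 7.05
eef_pos: [0.529, -0.0089, 0.0192]
tcp_rot: [0.664, 0.748, -0.0, -0.0]
contact_force: [-4.4, -0.0, 8.4]
opening: 0.646
finger_force: 65.5
```

```bash
python3 -m pendant '[{"dx":0,"dy":0,"dz":-0.1,"twist":0},{"dx":0,"dy":0,"dz":-0.1,"twist":0},{"dx":0,"dy":0,"dz":-0.1,"twist":0},{"dx":0,"dy":0,"dz":-0.1,"twist":0},{"dx":0,"dy":0,"dz":-3,"twist":0},{"dx":0,"dy":0,"dz":-8,"twist":0},{"dx":0,"dy":0,"dz":-14,"twist":0},{"dx":0,"dy":0,"dz":-16,"twist":0},{"dx":0,"dy":0,"dz":-17,"twist":0},{"dx":0,"dy":0,"dz":-17,"twist":0}]' 100
python3 -m pendant '[{"dx":0,"dy":0,"dz":0,"twist":90},{"dx":0,"dy":0,"dz":0,"twist":90},{"dx":0,"dy":0,"dz":0,"twist":90},{"dx":0,"dy":0,"dz":0,"twist":90},{"dx":0,"dy":0,"dz":0,"twist":90},{"dx":0,"dy":0,"dz":0,"twist":90},{"dx":0,"dy":0,"dz":0,"twist":90},{"dx":0,"dy":0,"dz":0,"twist":90},{"dx":0,"dy":0,"dz":0,"twist":90},{"dx":0,"dy":0,"dz":0,"twist":90}]'
python3 blk.py .528 -.008 w4; python3 -c "
from h import *
go(.528,-.008,.025,96.8)"
```

```text
time: 8.3
eef_pos: [0.5286, -0.0088, 0.1875]
tcp_rot: [0.664, 0.748, -0.0, -0.0]
contact_force: [0.3, 0.1, 0.3]
opening: 1.004
finger_force: 0.0
time: 9.55
eef_pos: [0.5276, -0.0086, 0.1856]
tcp_rot: [0.998, 0.06, -0.002, -0.001]
contact_force: [0.3, -0.2, 0.2]
opening: 1.003
finger_force: 0.0
[319. 192.] 2283 mean [ 0.5308 -0.007   0.0631] rect [529.7  -7.2] [56.1 32.4] 7.2 z [0.062  0.0632 0.0643]
row [ 0.08 -0.04 16.1 ] twist 0.1 yaw now -83.12 pos [ 0.5278 -0.0086  0.186 ] F [-1.1  0.3  0.2] t 9.6 q6 1.2419782680323541
```

```bash
python3 -c "
from h import *
go(.5298,-.0073,.023,97)"
```

```text
row [ 0.26 -0.09 16.3 ] twist -0.1 yaw now -83.12 pos [ 0.5278 -0.0086  0.186 ] F [-1.1  0.3  0.2] t 9.6 q6 1.2419782680323541
```

```bash
python3 -m pendant '[{"dx":0.2,"dy":-0.1,"dz":6,"twist":0},{"dx":0.2,"dy":-0.1,"dz":11,"twist":0},{"dx":0.2,"dy":-0.1,"dz":15,"twist":0},{"dx":0.2,"dy":-0.1,"dz":16.3,"twist":0},{"dx":0.2,"dy":-0.1,"dz":16.3,"twist":0}]'
python3 -m pendant '[{"dx":0,"dy":0,"dz":0,"twist":0},{"dx":0,"dy":0,"dz":0,"twist":0},{"dx":0,"dy":0,"dz":0,"twist":0},{"dx":0,"dy":0,"dz":0,"twist":0},{"dx":0,"dy":0,"dz":0,"twist":0},{"dx":0,"dy":0,"dz":0,"twist":0},{"dx":0,"dy":0,"dz":0,"twist":0},{"dx":0,"dy":0,"dz":0,"twist":0}]' 0 80
python3 -c "
from h import *
go(.5298,-.0073,.023,97)"
```

```text
time: 10.22
eef_pos: [0.5302, -0.0075, 0.0243]
tcp_rot: [0.998, 0.06, -0.001, -0.0]
contact_force: [1.0, -0.2, 1.2]
opening: 1.001
finger_force: 0.0
time: 11.22
eef_pos: [0.5317, -0.0077, 0.0262]
tcp_rot: [0.998, 0.059, 0.001, 0.0]
contact_force: [-1.8, 0.4, 6.3]
opening: 0.366
finger_force: 79.8
row [-0.18 -0.06  0.32] twist -0.2 yaw now -83.18 pos [ 0.5317 -0.0077  0.0262] F [-1.8  0.4  6.3] t 11.225 q6 1.2463044616229384
```

```bash
python3 -m pendant '[{"dx":0,"dy":0,"dz":-3,"twist":0},{"dx":0,"dy":0,"dz":-8,"twist":0},{"dx":0,"dy":0,"dz":-12,"twist":0},{"dx":0,"dy":0,"dz":-13,"twist":0},{"dx":0,"dy":0,"dz":-13,"twist":0}]'
python3 -c "
from h import *
go(.5025,.208,.155,-92.6)"
```

```text
time: 11.85
eef_pos: [0.53, -0.0075, 0.1539]
tcp_rot: [0.998, 0.059, -0.0, -0.0]
contact_force: [-0.3, 0.0, -2.4]
opening: 0.364
finger_force: 79.4
row [ -0.17 -21.72  -0.1 ] twist 9.4 yaw now -83.19 pos [ 0.53   -0.0075  0.1539] F [-0.3  0.  -2.4] t 11.85 q6 1.2463017315611697
```

```bash
python3 -m pendant '[{"dx":0,"dy":-5,"dz":0,"twist":2},{"dx":0,"dy":-10,"dz":0,"twist":4},{"dx":-0.1,"dy":-15,"dz":0,"twist":7},{"dx":-0.2,"dy":-19,"dz":0,"twist":9.4},{"dx":-0.2,"dy":-21.7,"dz":0,"twist":9.4},{"dx":-0.2,"dy":-21.7,"dz":0,"twist":9.4},{"dx":-0.2,"dy":-21.7,"dz":0,"twist":9.4}]'
python3 - <<'E'
from h import *
s=ctrl.get_state();c=ctrl.read_camera("wrist");P=wcloud(c,s);z=P[...,2];save("w5",c["img"])
hs=cv2.cvtColor(c["img"],cv2.COLOR_RGB2HSV)
comps(P,(hs[...,0]<16)&(hs[...,1]>150)&(z>.15)&(z<.23)&(np.hypot(P[...,0]-.502,P[...,1]-.208)<.06),60)
print("cheek");comps(P,(z>.07)&(z<.083)&(np.hypot(P[...,0]-.502,P[...,1]-.208)<.08),15)
go(.5015,.208,.155,-92.6)
E
```

```text
time: 12.72
eef_pos: [0.5018, 0.2069, 0.1527]
tcp_rot: [1.0, -0.023, -0.002, 0.001]
contact_force: [0.0, -0.5, -2.8]
opening: 0.365
finger_force: 80.2
[320. 279.] 8341 mean [0.5093 0.2064 0.1897] rect [505.6 207.1] [33.9 47.2] 86.8 z [0.1882 0.1895 0.1905]
cheek
[318. 160.] 475 mean [0.5401 0.2063 0.0765] rect [539.9 206.5] [28.7  7.4] 87.4 z [0.0717 0.0769 0.078 ]
row [-0.07 -0.12 -0.18] twist -0.0 yaw now -92.63 pos [0.5022 0.2067 0.1532] F [-0.2  0.  -2.4] t 12.775 q6 1.8206666235326252
```

View pics/w5.png

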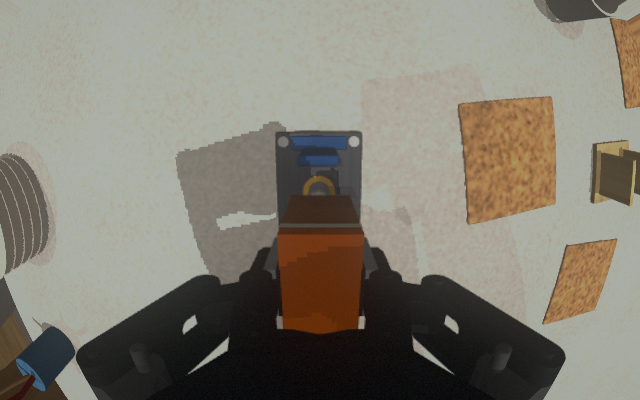

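The view shows the block held squarely above the bracket, with its orange top at (320,279) and the +x cheek at (318,142), well centred. I'll make a small correction and lower it.

```bash
python3 -m pendant '[{"dx":0.08,"dy":-0.09,"dz":0,"twist":0},{"dx":0.08,"dy":-0.09,"dz":3,"twist":0},{"dx":0.08,"dy":-0.09,"dz":5,"twist":0},{"dx":0.08,"dy":-0.09,"dz":7,"twist":0},{"dx":0.08,"dy":-0.09,"dz":8,"twist":0},{"dx":0.08,"dy":-0.09,"dz":8.2,"twist":0},{"dx":0.08,"dy":-0.09,"dz":8.2,"twist":0}]'
python3 -m pendant '[{"dx":0,"dy":0,"dz":0.3,"twist":0},{"dx":0,"dy":0,"dz":0.6,"twist":0},{"dx":0,"dy":0,"dz":0.9,"twist":0},{"dx":0,"dy":0,"dz":1.2,"twist":0},{"dx":0,"dy":0,"dz":1.2,"twist":0}]'
```

```text
time: 13.65
eef_pos: [0.5043, 0.2085, 0.0735]
tcp_rot: [1.0, -0.023, 0.001, -0.0]
contact_force: [-0.4, 0.2, -2.1]
opening: 0.369
finger_force: 80.2
time: 14.28
eef_pos: [0.5033, 0.2085, 0.0604]
tcp_rot: [1.0, -0.023, -0.0, 0.0]
contact_force: [-0.6, 0.7, -2.0]
opening: 0.366
finger_force: 80.2
```

```bash
python3 -m pendant '[{"dx":0,"dy":0,"dz":0.4,"twist":0},{"dx":0,"dy":0,"dz":0.8,"twist":0},{"dx":0,"dy":0,"dz":1.2,"twist":0},{"dx":0,"dy":0,"dz":1.4,"twist":0},{"dx":0,"dy":0,"dz":1.4,"twist":0}]'
python3 -m pendant '[{"dx":0,"dy":0,"dz":0.2,"twist":0},{"dx":0,"dy":0,"dz":0.4,"twist":0},{"dx":0,"dy":0,"dz":0.4,"twist":0}]'
```

```text
time: 14.9
eef_pos: [0.5035, 0.2085, 0.0466]
tcp_rot: [1.0, -0.023, -0.0, 0.0]
contact_force: [0.2, 0.5, -2.4]
opening: 0.363
finger_force: 80.2
time: 15.28
eef_pos: [0.5041, 0.2086, 0.0438]
tcp_rot: [1.0, -0.023, 0.0, 0.0]
contact_force: [-1.7, -0.7, 5.8]
opening: 0.369
finger_force: 80.8
```

```bash
python3 -m pendant '[{"dx":0,"dy":0,"dz":0.2,"twist":0},{"dx":0,"dy":0,"dz":0.4,"twist":0},{"dx":0,"dy":0,"dz":0.5,"twist":0},{"dx":0,"dy":0,"dz":0.5,"twist":0}]'
python3 -m pendant '[{"dx":0,"dy":0,"dz":0.15,"twist":0},{"dx":0,"dy":0,"dz":0.3,"twist":0},{"dx":0,"dy":0,"dz":0.3,"twist":0}]'
```

```text
time: 15.78
eef_pos: [0.5041, 0.2086, 0.0389]
tcp_rot: [1.0, -0.022, 0.0, 0.0]
contact_force: [-2.7, -1.1, 6.8]
opening: 0.364
finger_force: 81.0
time: 16.15
eef_pos: [0.5041, 0.2086, 0.0364]
tcp_rot: [1.0, -0.022, 0.0, 0.0]
contact_force: [-3.3, -0.6, 8.7]
opening: 0.364
finger_force: 81.8
```

```bash
python3 -m pendant '[{"dx":0,"dy":0,"dz":0.2,"twist":0},{"dx":0,"dy":0,"dz":0.2,"twist":0},{"dx":0,"dy":0,"dz":0.2,"twist":0}]'; python3 -m pendant '[{"dx":0,"dy":0,"dz":0.2,"twist":0},{"dx":0,"dy":0,"dz":0.2,"twist":0},{"dx":0,"dy":0,"dz":0.2,"twist":0}]'
```

```text
time: 16.52
eef_pos: [0.5044, 0.2087, 0.0363]
tcp_rot: [1.0, -0.022, -0.0, 0.0]
contact_force: [-8.8, -2.8, 19.8]
opening: 0.365
finger_force: 83.1
time: 16.9
eef_pos: [0.5046, 0.2087, 0.0362]
tcp_rot: [1.0, -0.022, -0.001, 0.001]
contact_force: [-13.0, -2.6, 29.6]
opening: 0.37
finger_force: 84.4
```

```bash
python3 -m pendant '[{"dx":0,"dy":0,"dz":-0.5,"twist":0},{"dx":0,"dy":0,"dz":-1,"twist":0},{"dx":0,"dy":0,"dz":-1.4,"twist":0},{"dx":0,"dy":0,"dz":-1.4,"twist":0},{"dx":0,"dy":0,"dz":-1.4,"twist":0}]'
```

```text
time: 17.52
eef_pos: [0.5043, 0.2086, 0.0455]
tcp_rot: [1.0, -0.023, 0.001, -0.0]
contact_force: [-1.6, -0.6, 5.3]
opening: 0.368
finger_force: 80.8
```

It is still pushing up at 9 mm above the stop, so the catch has released. I'll let it rise to the top, then press again.

```bash
python3 -m pendant '[{"dx":0,"dy":0,"dz":-0.5,"twist":0},{"dx":0,"dy":0,"dz":-0.9,"twist":0},{"dx":0,"dy":0,"dz":-0.9,"twist":0}]'
python3 -m pendant '[{"dx":0,"dy":0,"dz":0.4,"twist":0},{"dx":0,"dy":0,"dz":0.8,"twist":0},{"dx":0,"dy":0,"dz":1.2,"twist":0},{"dx":0,"dy":0,"dz":1.6,"twist":0},{"dx":0,"dy":0,"dz":1.9,"twist":0},{"dx":0,"dy":0,"dz":2.1,"twist":0},{"dx":0,"dy":0,"dz":2.2,"twist":0},{"dx":0,"dy":0,"dz":2.2,"twist":0}]'
```

```text
time: 17.9
eef_pos: [0.5042, 0.2086, 0.0545]
tcp_rot: [1.0, -0.023, 0.001, -0.0]
contact_force: [-1.7, -0.3, 4.8]
opening: 0.366
finger_force: 80.8
time: 18.9
eef_pos: [0.5047, 0.2088, 0.0362]
tcp_rot: [1.0, -0.022, -0.0, 0.0]
contact_force: [-8.9, -2.8, 26.9]
opening: 0.367
finger_force: 84.0
```

Hard stop again. Now I'll raise slowly and feel for the catch.

```bash
python3 -m pendant '[{"dx":0,"dy":0,"dz":-0.4,"twist":0},{"dx":0,"dy":0,"dz":-0.8,"twist":0},{"dx":0,"dy":0,"dz":-1.2,"twist":0},{"dx":0,"dy":0,"dz":-1.3,"twist":0},{"dx":0,"dy":0,"dz":-1.3,"twist":0}]'
```

```text
time: 19.52
eef_pos: [0.5038, 0.2085, 0.0445]
tcp_rot: [1.0, -0.023, 0.0, -0.0]
contact_force: [1.6, -0.6, 0.1]
opening: 0.363
finger_force: 80.4
```

```bash
python3 -m pendant '[{"dx":0,"dy":0,"dz":0.1,"twist":0},{"dx":0,"dy":0,"dz":0.1,"twist":0}]'
python3 -m pendant '[{"dx":0,"dy":0,"dz":0,"twist":0},{"dx":0,"dy":0,"dz":0,"twist":0},{"dx":0,"dy":0,"dz":0,"twist":0},{"dx":0,"dy":0,"dz":0,"twist":0},{"dx":0,"dy":0,"dz":0,"twist":0},{"dx":0,"dy":0,"dz":-3,"twist":0},{"dx":0,"dy":0,"dz":-8,"twist":0},{"dx":0,"dy":0,"dz":-14,"twist":0},{"dx":0,"dy":0,"dz":-15,"twist":0},{"dx":0,"dy":0,"dz":-15,"twist":0}]' 100
python3 - <<'E'
from h import *
s=ctrl.get_state();c=ctrl.read_camera("wrist");P=wcloud(c,s);z=P[...,2];save("w6",c["img"])
hs=cv2.cvtColor(c["img"],cv2.COLOR_RGB2HSV)
near=np.hypot(P[...,0]-.502,P[...,1]-.208)<.08
comps(P,(hs[...,0]<16)&(hs[...,1]>150)&(z>.06)&near,60)
print("cheek");comps(P,(hs[...,0]>95)&(hs[...,0]<130)&(z>.07)&near,15)
E
```

```text
time: 19.77
eef_pos: [0.5038, 0.2085, 0.0439]
tcp_rot: [1.0, -0.023, 0.0, 0.0]
contact_force: [1.7, -0.5, 3.7]
opening: 0.364
finger_force: 80.7
time: 21.02
eef_pos: [0.504, 0.2086, 0.1946]
tcp_rot: [1.0, -0.023, 0.001, -0.0]
contact_force: [-0.1, -0.3, -1.1]
opening: 1.003
finger_force: 0.0
[320. 200.] 2345 mean [0.5034 0.2084 0.082 ] rect [519.3 207.5] [ 31.5 103.4] 87.0 z [0.0804 0.0815 0.0826]
cheek
[321. 156.] 373 mean [0.5403 0.2063 0.0764] rect [540. 206.] [28.8  8.3] 87.7 z [0.0713 0.0767 0.0781]
[321. 240.] 255 mean [0.4659 0.2097 0.0786] rect [516.1 206.4] [ 29.  109.6] 86.5 z [0.0737 0.0768 0.0781]
[275. 395.] 17 mean [0.5682 0.2057 0.3341] rect [547.2 210.1] [48.5  0. ] 168.1 z [0.3286 0.3364 0.3364]
```

View pics/w6.png

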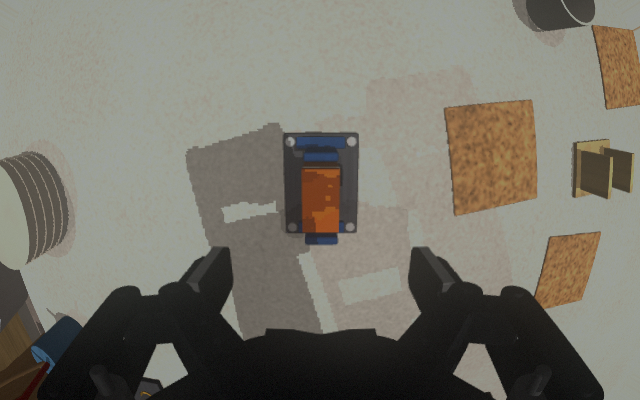

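The block stands on the post between the cheeks at (320,200). Its top is at 81.5 mm, against 81 mm expected for caught down, and the gripper is clear.

```bash
python3 -c "
from plant import ctrl
print(ctrl.sign_off())"
```

```text
the job is handed in; nothing more can be done
None
```

The block is on the post between the blue cheeks, caught in the low position (its top measured 81.5 mm, 81 mm expected) after a second press, the gripper is clear, the jar and cup were left alone, and the job was handed in at about 21 s.

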